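# Gauge an insert both ways and press it flush into its fixture

### The job

Check the longest aluminium insert on the dial gauge before fitting it: push one of its ends squarely onto the spindle so that the spindle goes in about 6 mm, then put the insert down on the bench, let go, take it the other way and push the middle of one of its long sides squarely onto the spindle just the same, keeping it upright and low at the bench and never running the spindle in to its stop. Then set it, groove up, in the pocket of the low green base and press it down until it is fully home and its top is flush with the base; leave everything else where it stands.

Things in the scene. Friction and masses are not known exactly. Their poses are not given: they have to be found in the camera images.
- insert: the longest of three plain aluminium inserts on the bench (their places vary): a block 56 long (x) x 32 wide (y) x 26 high (z), about 0.12 kg, with a groove 8 wide and 5 deep along the middle of its top. It starts upright, groove up. Origin: centre of its underside; x along its length. Both ends and both sides are alike, either may be used
- insert_top (a point): centre of the insert's top, 26 above its origin, level with the two ridges beside the groove
- end_a (a point): centre of the insert's +x end face, 14 above its underside
- end_b (a point): centre of the insert's -x end face, 14 above its underside
- side_a (a point): centre of the insert's +y long side, 14 above its underside
- side_b (a point): centre of the insert's -y long side, 14 above its underside
- gauge: dial gauge fixed to the bench, lying face up: round dial 58 across and 25 high, on a bracket behind it that is 50 high in all. Origin: under the dial's centre, at bench height. Its spindle points along the gauge's -x axis (towards the robot), 14 above the bench; nothing stands under or beside the spindle, nor in front of it for 100
- spindle_tip (a point): centre of the spindle's flat end button (14 across), 88 ahead of the dial's centre and 14 above the bench when free; it moves with the spindle
- spindle (a joint): how far the spindle is pushed in, m: 0 free, stop at 0.014. It springs back; about 1 N to start and 2.5 N at 6 mm. The needle turns as it moves
- base: low green cast base fixed to the bench, 150 (x) x 120 (y) x 45 high, with a dark stub column (40 across at its foot, 30 above, top 115 above the bench) 53 behind the centre and 40 to its right (-y). Origin: centre of its underside
- pocket (a point): centre of the mouth of the base's rectangular pocket, at the level of the base's top, 45 above the bench and 25 ahead (-x) of the base's centre. The pocket is 36 (along the base's x) x 60 (along the base's y), so the insert's length goes along the base's y
- pad (a joint): the pocket's floor is a stiff sliding pad: 0 raised, where an insert set on it stands 12 mm proud; 0.012 at its bottom stop, where an insert is flush. About 8 N moves it down and it stays where it is left; it starts at 0 to 0.003
- short_insert: bystander: a like grooved aluminium block, but only 36 long x 32 x 26 high; origin under its centre
- round_insert: bystander: plain round aluminium disc, 46 across, 26 high; origin under its centre
- weight: bystander: stepped steel setting master standing upright, 40 across, 82 high; origin under its centre
- sleeve0: bystander: brass sleeve standing upright, 18 across, 45 high; origin under its centre
- sleeve1: bystander: the other such brass sleeve
- screwdriver: bystander: screwdriver lying on the bench, 170 long
- tumbler: bystander: dark steel cup, 72 across, 130 high; origin under its centre
Things that resemble listed ones, but are neither listed nor needed, are in the scene too. What is shaped like the insert but brown is not meant.

How it is judged:
By the outcome, as a careful person would: the job done as asked, in the order asked, and still so for the second after the job is handed in, with the robot touching nothing.
It also fails if it takes over 72 s, if anything falls off the work surface, if the arm or the gripper's body presses on something with over 40 N, if the wrist force passes 120 N, or if a joint passes its speed limit or range.

### The arm

A 6-joint arm with a two-finger parallel gripper is mounted at the origin on the work surface. World frame = base frame: x ahead of the robot, y to its left, z up, the work surface at z = 0. Lengths are in mm, angles in rad, forces in N, time in s.
With the tool pointing down it reaches from about 350 to 875 mm from the base axis. Payload 4.2 kg.
Tool frame: the origin (TCP) lies on the mounting face of the last link; the fingertips stand 173 mm ahead of it and the grasp point (between the pads) lies 155 mm ahead of it; z points along the fingers, y is the line along which they close (so a half turn about z gives the same grasp; the last joint's range is limited). The gripper opens to 85 mm and grips with 20 to 120 N. Pads are 22 mm wide; open, the fingers measure 114 mm over their backs; the gripper's body (76 mm by 85 mm) begins 54 mm behind the grasp point. The pads swing forward as they close: fully open they stand 13 mm farther back than shut.
Start: joints at [-0.901, 0.385, 0.008, 0, -1.194, -0.259], TCP at [249.602, -572.973, 404.712] pointing down, gripper open.
Joint ranges: [-3.14, 3.14], [-1.21, 2.06], [-1.07, 1.41], [-3.16, 2.05], [-2.99, -0.16], [-3.1, 3.1]. Speed limits (rad/s): [2.79, 2.79, 3.14, 3.14, 3.14, 3.14].

### API

Orientations are given as a unit quaternion [x, y, z, w].
In Python, from bench import arm gives the robot as it stands. The module is installed in compiled form; this text tells all that it offers.
- The arm moves only by the tool move_arm, never from a script. Its arguments are lists of equal length, an entry for each row: "fingers": the finger opening in mm, from 0 to 85.4; "travel": the shift along the tool's x, y, z in mm, a list of three; "dr": the turn, a rotation vector about the tool's x, y, z in rad, a list of three. A call has 1 to 10 rows; each row is the pose to reach, as a shift and turn from the pose commanded when the call began, along the tool's axes at that moment; what a row does not reach only later rows make up. A row lasts 1/10 s, in which the tool goes at most 50 mm and 8.59 degrees, less where a joint would pass 70% of its speed; a pose out of reach is approached as far as the arm can. A call with a gripper value outside its range is refused whole. The fingers move at their own pace and stop on an object; the grip force is fixed at half the most. Time passes only in rows, so rows that repeat a pose let the fingers close. It gives the time, the measured TCP pose, the force, the opening and the grip force at its end, in the units of the state.
- arm.read_state(): the state, without advancing time (a new reading comes with each control period).
- arm.get_image(name): name is "side" or "top"; returns the picture (384x512x3 uint8, red, green, blue); there is no depth.
- arm.camera_model(name): a dict with "intrinsics" (3x3 intrinsics, pixels), "k1" (the pictures are not rectified: a ray, as slopes to the right and down, at radius r is drawn at 1 + k1 r^2 times it, then the intrinsics apply), "pose" (4x4, takes a point from camera to world coordinates). Camera axes: x right, y up, looking along -z (the intrinsics and any distortion apply to the point x, -y, -z); pixel columns grow to the right and rows downward; lengths in mm; the calibration is good to about 2 mm. A picture is of the moment at which its call begins. camera_model takes no time and is no camera call.
- arm.job_done(): hands the job in; it is judged then, once.
The state is a dict: "clock": time; "joints": joint angles; "joint_vel": joint speeds; "joint_efforts": joint torques, N m; "position": TCP position; "ee_rot": TCP orientation; "contact_force": force on the tool from outside, world axes, zero at the start; "wrist_torque": the same for the moment, N m; "gripper_width": finger opening in mm; "grasp_force": force on a finger pad.
Only numpy, scipy, OpenCV 4.12 (cv2) and the standard library are available. Lean on these libraries where they do the work, as an engineer would, in place of code of your own. Each camera call takes 0.05 s, during which the arm holds its last target. There are 200 camera calls.

## Working session

There is one attempt and no reset: what is moved stays moved. The work goes in short steps, Python scripts to look and compute and a tool call to move; the robot and the scene stay as the last step left them, time stands still between calls to the robot, and variables do not carry over. Pictures are saved under pics/ and viewed, at most 10 in all, crops included, and the job is handed in when it is done.

Besides the shell and the picture viewer there is one more tool, called after ">>>" by a JSON object that holds its "fn" and its "kwargs". move_arm: Moves the arm, as the interface text tells. Its arguments: {"type":"object","properties":{"fingers":{"type":"array","items":{"type":"number"}},"travel":{"type":"array","items":{"type":"array","items":{"type":"number"}}},"dr":{"type":"array","items":{"type":"array","items":{"type":"number"}}}},"required":["fingers","travel","dr"]}

```bash
mkdir -p pics; cat > h.py <<'E'
import numpy as np, cv2
from bench import arm
def cam(n):
    m=arm.camera_model(n); return np.array(m["intrinsics"]),m["k1"],np.array(m["pose"])
def ray(n,u,v):
    K,k1,T=cam(n); d=cv2.undistortPoints(np.array([[[u,v]]],float),K,np.array([k1,0,0,0.]))[0,0]
    return T[:3,3],T[:3,:3]@np.array([d[0],-d[1],-1.])
def at(n,u,v,z):
    o,d=ray(n,u,v); return o+d*(z-o[2])/d[2]
def proj(n,P):
    K,k1,T=cam(n); p=(np.atleast_2d(P)-T[:3,3])@T[:3,:3]; s=np.c_[p[:,0],-p[:,1]]/-p[:,2:]
    s=s*(1+k1*(s**2).sum(1,keepdims=True)); return s*[K[0,0],K[1,1]]+[K[0,2],K[1,2]]
def snap(n,f,box=None,sc=1):
    im=arm.get_image(n)[:,:,::-1].copy(); cv2.imwrite(f"pics/raw_{f}.png",im)
    if box: x0,y0,x1,y1=box; im=im[y0:y1,x0:x1]
    cv2.imwrite(f"pics/{f}.png",cv2.resize(im,None,fx=sc,fy=sc,interpolation=cv2.INTER_CUBIC))
    return im
E
python3 - <<'E'
from h import *
a=snap("top","t0"); b=snap("side","s0")
cv2.imwrite("pics/both0.png",cv2.resize(np.vstack([a,b]),(400*1,600)))
for n in("top","side"):
    K,k,T=cam(n);print(n,K.round(1).tolist(),k,T.round(3).tolist())
print(arm.read_state())
E
```

```text
top [[390.0, 0.0, 255.3], [0.0, 390.0, 187.8], [0.0, 0.0, 1.0]] -0.005309324294906581 [[0.004, 0.996, -0.093, 438.979], [-1.0, 0.007, 0.026, 92.003], [0.027, 0.093, 0.995, 1118.311], [0.0, 0.0, 0.0, 1.0]]
side [[401.8, 0.0, 258.4], [0.0, 401.8, 193.0], [0.0, 0.0, 1.0]] 0.0442675516641297 [[-0.895, 0.291, -0.338, 217.59], [-0.446, -0.597, 0.667, 748.35], [-0.008, 0.748, 0.664, 715.507], [0.0, 0.0, 0.0, 1.0]]
{'clock': 0.1, 'joints': array([-9.01390921e-01,  3.85465610e-01,  6.77300447e-03, -4.03599825e-04,
       -1.19401093e+00, -2.58563183e-01]), 'joint_vel': array([-0.00174391, -0.00189794,  0.00429034,  0.00254027, -0.00033594,
       -0.00143548]), 'joint_efforts': array([-6.39745540e-04, -3.93321061e+01,  1.88928741e+01,  4.19791907e+00,
       -2.59712069e-03,  2.00192579e-05]), 'position': array([ 249.54862067, -572.82144619,  403.74790604]), 'ee_rot': array([-2.03906476e-01,  9.78989890e-01,  9.36728364e-04, -2.59009941e-04]), 'contact_force': array([-0.41343491,  0.15607377, -0.66392168]), 'wrist_torque': array([ 0.02609907, -0.03313204,  0.00013437]), 'grasp_force': 0.0, 'gripper_width': 85.47181900143262}
```

View pics/t0.png

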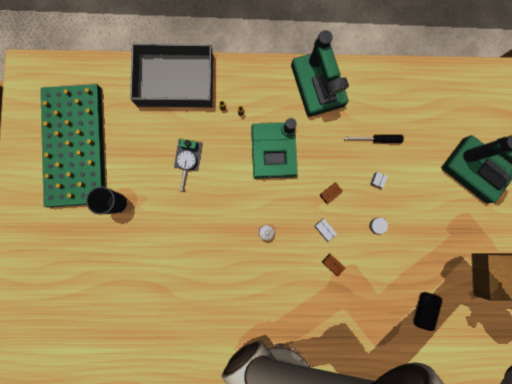

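View pics/s0.png

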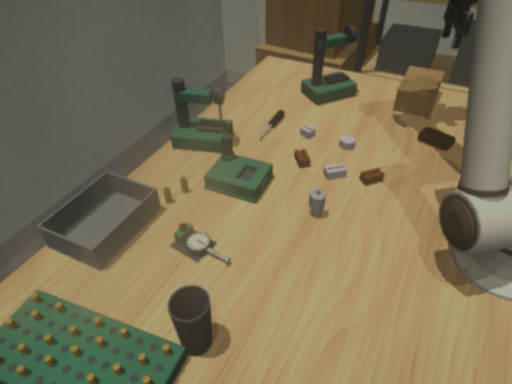

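Top view: the candidates are aluminium blocks at (326,230) (longest), (379,181) (short) and (379,226) (round), plus brown blocks at (331,193) and (333,265). The insert is the one at (326,230), because it is aluminium-coloured and the longest. The gauge dial is at (186,159) with its tip near (183,190), and the base pocket is near (275,158). I'll confirm with one enlarged crop.

```bash
python3 - <<'E'
from h import *
t=cv2.imread("pics/raw_t0.png"); s=cv2.imread("pics/raw_s0.png")
def cr(im,x,y,w,h,k):return cv2.resize(im[y:y+h,x:x+w],None,fx=k,fy=k,interpolation=cv2.INTER_CUBIC)
A=cr(t,300,172,50,50*2,6)[:600]      # insert col 300..350,row172..
B=cr(t,160,130,50,75,4); C=cr(t,247,118,55,75,4); D=cr(s,165,215,75,50,4);E=cr(s,290,140,75,50,4)
W=np.zeros((600,800,3),np.uint8); W[:600,:300]=A; W[:300,300:500]=B; W[:300,510:730]=C; W[310:510,300:600]=D; W[310:510,605:800]=E[:,:195]
cv2.imwrite("pics/crop.png",W)
# white-ish segmentation of insert
for n,im,box in(("top",t,(305,210,350,250)),("side",s,(318,155,352,185))):
    x0,y0,x1,y1=box; c=im[y0:y1,x0:x1].astype(int); hsv=cv2.cvtColor(im[y0:y1,x0:x1],cv2.COLOR_BGR2HSV)
    m=(hsv[...,1]<60).astype(np.uint8); k,l,st,ce=cv2.connectedComponentsWithStats(m); i=1+st[1:,4].argmax()
    p=np.argwhere(l==i)[:,::-1]+[x0,y0]; r=cv2.minAreaRect(p.astype(np.float32)); print(n,len(p),r)
    q=cv2.boxPoints(r); print([at(n,*u,26).round(1).tolist() for u in q], at(n,*r[0],26 if n=="top" else 13))
print("dial",at("top",186,159,25),"tip",at("top",183,190,14),"pocket",at("top",275,158,45),"base corners",[at("top",*u,45).round(1).tolist() for u in((252,124),(296,122),(298,177),(254,179))])
E
```

```text
top 252 ((325.40985107421875, 229.49179077148438), (20.741973876953125, 12.035467147827148), 50.194427490234375)
[[436.9, -102.4, 26.0], [458.5, -128.6, 26.0], [414.2, -165.5, 26.0], [392.7, -139.2, 26.0]] [ 425.56185418 -133.93782696   26.        ]
side 280 ((334.9054260253906, 170.4324188232422), (13.645115852355957, 22.35826301574707), 80.53767395019531)
[[458.7, -125.9, 26.0], [408.8, -168.8, 26.0], [385.2, -113.5, 26.0], [433.4, -72.8, 26.0]] [ 425.23221913 -136.00185879   13.        ]
dial [621.87046555 259.02313724  25.        ] tip [534.92646832 267.30043293  14.        ] pocket [623.54256245   8.88902929  45.        ] base corners [[719.5, 73.5, 45.0], [726.7, -50.4, 45.0], [570.7, -55.2, 45.0], [564.2, 67.2, 45.0]]
```

View pics/crop.png

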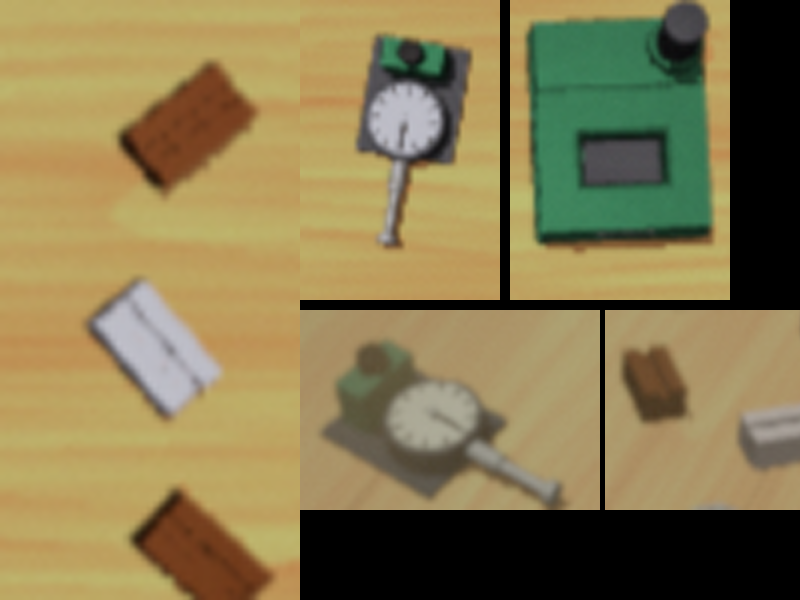

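The crop confirms it: the long silver grooved block at about (326,230) is the insert. The neighbours at (331,193) and (333,265) are brown. The spindle button is at about (182,190) and the pocket centre at about (275.5,157.6).

```bash
cat >> h.py <<'E'
from scipy.spatial.transform import Rotation as Ro
from scipy.optimize import least_squares
def fit(loc,obs,x0):
    # loc Nx3 local, obs list of (cam,u,v)
    def w(q):
        c,s=np.cos(q[2]),np.sin(q[2]); L=np.array(loc,float); return np.c_[q[0]+c*L[:,0]-s*L[:,1],q[1]+s*L[:,0]+c*L[:,1],L[:,2]]
    f=lambda q:np.concatenate([proj(o[0],p)[0]-o[1:] for o,p in zip(obs,w(q))])
    r=least_squares(f,x0,x_scale=[1,1,.01]); return r.x,f(r.x).reshape(-1,2).round(1).tolist()
def go(x,y,z,yaw):
    """TCP down; tool y (closing line) direction at world angle yaw (mod pi chosen nearest)"""
    s=arm.read_state(); R0=Ro.from_quat(s["ee_rot"]).as_matrix(); best=None
    for k in(0,1):
        a=yaw+k*np.pi; ty=np.array([np.cos(a),np.sin(a),0]); tz=np.array([0,0,-1.]); R=np.c_[np.cross(ty,tz),ty,tz]
        dr=Ro.from_matrix(R0.T@R).as_rotvec()
        if best is None or np.linalg.norm(dr)<np.linalg.norm(best):best=dr
    print("travel",(R0.T@(np.array([x,y,z])-s["position"])).round(1).tolist(),"dr",best.round(4).tolist(),"j6",s["joints"][5].round(2))
def st():
    s=arm.read_state();print("t",s["clock"],"p",s["position"].round(1),"F",s["contact_force"].round(2),"w",round(s["gripper_width"],1),"g",round(s["grasp_force"],1),"tooly",np.degrees(np.arctan2(*(Ro.from_quat(s["ee_rot"]).as_matrix()[:2,1][::-1]))).round(2))
E
python3 - <<'E'
from h import *
T="top";S="side"
print("base",fit([[75,60,45],[-75,60,45],[-75,-60,45],[-7,30,45],[-7,-30,45],[-43,-30,45],[-43,30,45]],
 [(T,252,123.5),(T,254.5,176),(T,297,175),(T,264,151),(T,286.5,150.5),(T,287,164.2),(T,264.5,164.7)],[648,10,.05]))
print("gauge top",fit([[0,0,25],[-88,0,14]],[(T,186.5,159.75),(T,182.3,190)],[622,259,-.1]))
print("gauge side",fit([[0,0,25],[-88,0,14]],[(S,198.25,241.25),(S,228.5,260.5)],[622,259,-.1]))
print("insert",fit([[28,16,26],[28,-16,26],[-28,-16,26],[-28,16,26]],[(T,323.3,218.3),(T,336.7,234.5),(T,328.3,241.7),(T,314.7,225.7)],[425,-134,.7]),
 fit([[28,16,26],[-28,16,26],[-28,-16,26],[28,-16,26]],[(T,314.7,225.7),(T,328.3,241.7),(T,336.7,234.5),(T,323.3,218.3)],[425,-134,.7]))
# spindle axis from bright low-sat pixels
im=cv2.imread("pics/raw_t0.png"); h=cv2.cvtColor(im,cv2.COLOR_BGR2HSV)
m=(h[...,1]<70)&(h[...,2]>90); p=[(u,v) for v in range(171,195) for u in range(176,194) if m[v,u]]
X=np.array([at(T,u,v,14)[:2] for u,v in p]); c=X.mean(0); d=np.linalg.svd(X-c)[2][0]; print("spindle",len(p),c,np.degrees(np.arctan2(d[1],d[0])),"xmin",X[:,0].min())
for v in range(168,195): print(v,[u for u in range(176,196) if m[v,u]],end=" ")
go(425,-135,330,np.radians(40-90))
E
```

```text
base (array([6.49422206e+02, 9.16591616e+00, 4.14461070e-02]), [[0.5, -0.3], [-0.1, 0.2], [0.5, -0.3], [0.3, 0.7], [-0.8, 0.5], [-0.7, -0.5], [0.3, -0.3]])
gauge top (array([ 6.20923894e+02,  2.57429399e+02, -1.36608518e-01]), [[0.1, -0.4], [-0.1, 0.4]])
gauge side (array([ 6.20166016e+02,  2.62565815e+02, -1.33619627e-01]), [[-0.4, -0.4], [0.4, 0.3]])
insert (array([ 424.07574859, -134.94343314,   -0.8763008 ]), [[6.3, 0.9], [0.3, -6.4], [-6.4, -0.8], [-0.2, 6.3]]) (array([ 424.04771006, -134.86817649,    0.69822766]), [[0.3, 0.3], [-0.4, -0.2], [-0.2, -0.4], [0.3, 0.4]])
spindle 65 [562.98123915 268.5101525 ] 171.15521556641554 xmin 534.8692374481134
168 [182, 183, 184, 185, 186, 187, 188, 189] 169 [184, 185] 170 [183, 184, 185] 171 [183, 184, 185, 186] 172 [183, 184, 185, 186] 173 [183, 184, 185] 174 [182, 183, 184, 185] 175 [182, 183, 184, 185] 176 [182, 183, 184, 185] 177 [182, 183, 184, 185] 178 [182, 183, 184] 179 [182, 183, 184] 180 [182, 183, 184] 181 [182, 183] 182 [182, 183] 183 [182, 183] 184 [181, 182, 183] 185 [181, 182, 183] 186 [181, 182, 183] 187 [181, 182] 188 [180, 181, 182] 189 [179, 180, 181, 182, 183] 190 [180, 181, 182, 183] 191 [] 192 [] 193 [] 194 [] travel [-335.7, 331.2, 74.3] dr [0.0019, 0.0002, -0.2874] j6 -0.26
```

>>> {"fn": "move_arm", "kwargs": {"fingers": [60,60,60,60,60,60,60,60,60,60], "travel": [[-335.7,331.2,140],[-335.7,331.2,140],[-335.7,331.2,140],[-335.7,331.2,140],[-335.7,331.2,140],[-335.7,331.2,140],[-335.7,331.2,140],[-335.7,331.2,140],[-335.7,331.2,140],[-335.7,331.2,140]], "dr": [[0,0,-0.287],[0,0,-0.287],[0,0,-0.287],[0,0,-0.287],[0,0,-0.287],[0,0,-0.287],[0,0,-0.287],[0,0,-0.287],[0,0,-0.287],[0,0,-0.287]]}}

```text
clock: 1.1
position: [425.3, -133.1, 264.1]
ee_rot: [-0.342, 0.94, 0.0, -0.0]
contact_force: [-0.7, 1.3, 1.3]
gripper_width: 60.0
grasp_force: 0.0
```

```bash
python3 -c "
from h import *
st();go(424.8,-135,178,np.radians(-50))"
```

```text
t 1.1 p [ 425.3 -133.1  264.1] F [-0.66  1.29  1.32] w 60.0 g 0.0 tooly 130.04
travel [1.6, -1.1, 86.1] dr [0.0003, -0.0003, 0.0007] j6 -0.94
```

>>> {"fn": "move_arm", "kwargs": {"fingers": [60,60,60,60,31,28,28,28,28,28], "travel": [[0.8,-1.0,40],[0.8,-1.0,75],[0.8,-1.0,85],[0.8,-1.0,85],[0.8,-1.0,85],[0.8,-1.0,85],[0.8,-1.0,85],[0.8,-1.0,85],[0.8,-1.0,85],[0.8,-1.0,85]], "dr": [[0,0,0],[0,0,0],[0,0,0],[0,0,0],[0,0,0],[0,0,0],[0,0,0],[0,0,0],[0,0,0],[0,0,0]]}}

```text
clock: 2.1
position: [425.8, -136.8, 181.4]
ee_rot: [-0.342, 0.94, -0.001, 0.002]
contact_force: [-0.4, -0.7, 8.0]
gripper_width: 30.7
grasp_force: 60.4
```

```bash
python3 -c "
from h import *
st()"
```

```text
t 2.1 p [ 425.8 -136.8  181.4] F [-0.4  -0.7   8.05] w 30.7 g 60.4 tooly 129.99
```

>>> {"fn": "move_arm", "kwargs": {"fingers": [28,28,28,28,28], "travel": [[0,0,-10],[0,0,-40],[0,0,-80],[0,0,-80],[0,0,-80]], "dr": [[0,0,0],[0,0,0],[0,0,0],[0,0,0],[0,0,0]]}}

```text
clock: 2.6
position: [424.8, -136.6, 261.1]
ee_rot: [-0.342, 0.94, -0.0, 0.002]
contact_force: [0.4, 0.1, -0.8]
gripper_width: 30.5
grasp_force: 59.8
```

```bash
python3 -c "
from h import *
st()
a=snap('side','s1',(280,60,410,200),5)
st()"
```

```text
t 2.6 p [ 424.8 -136.6  261.1] F [ 0.4   0.14 -0.78] w 30.5 g 59.8 tooly 129.95
t 2.65 p [ 424.4 -136.6  259.9] F [-0.   -0.2  -1.65] w 30.3 g 59.8 tooly 129.94
```

View pics/s1.png

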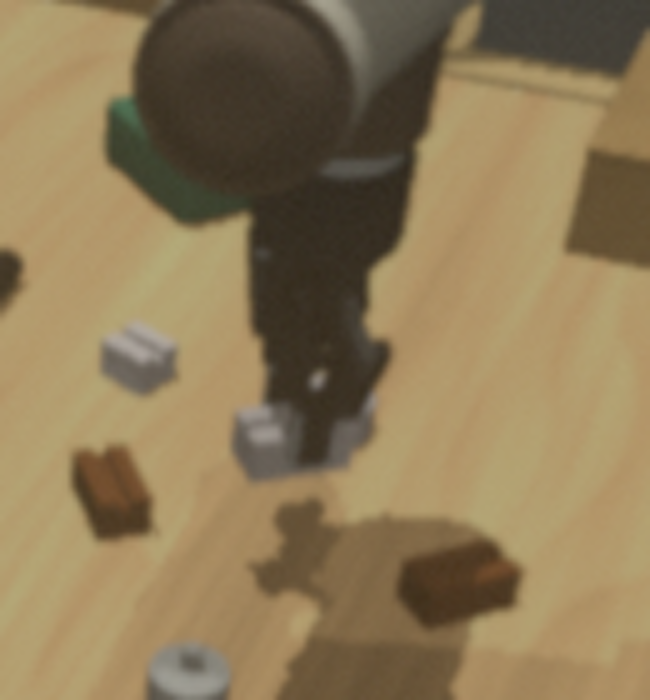

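The insert is held by its long sides, with its near end at crop (265,440), which is about (333,148) in the picture. The pads are on it and the bystanders are undisturbed. Next I carry it to the gauge, going over the weight.

```bash
python3 -c "
from h import *
go(474,280.6,330,np.radians(81.8))
a=arm.read_state(); print(a['joints'].round(2)); print(at('top',266,232,82))"
```

```text
travel [-305.9, 288.1, -69.8] dr [0.0004, 0.0004, 0.8402] j6 -0.93
[ 0.06  0.26 -0.61 -0.   -0.7  -0.93]
[419.03599238  35.65389045  82.        ]
```

>>> {"fn": "move_arm", "kwargs": {"fingers": [28,28,28,28,28,28,28,28,28,28], "travel": [[0,0,-50],[-20,20,-70],[-306,288,-70],[-306,288,-70],[-306,288,-70],[-306,288,-70],[-306,288,-70],[-306,288,-70],[-306,288,-70],[-306,288,-70]], "dr": [[0,0,0],[0,0,0.12],[0,0,0.84],[0,0,0.84],[0,0,0.84],[0,0,0.84],[0,0,0.84],[0,0,0.84],[0,0,0.84],[0,0,0.84]]}}

```text
clock: 3.65
position: [471.0, 255.8, 327.9]
ee_rot: [0.071, 0.997, -0.001, -0.001]
contact_force: [0.3, 0.5, -1.4]
gripper_width: 31.1
grasp_force: 60.1
```

```bash
python3 -c "
from h import *
st();go(474,280.6,188,np.radians(81.8))"
```

```text
t 3.65 p [471.  255.8 327.9] F [ 0.26  0.53 -1.45] w 31.1 g 60.1 tooly 81.85
travel [0.1, 25.4, 139.9] dr [-0.0029, -0.0026, 0.0009] j6 -2.51
```

>>> {"fn": "move_arm", "kwargs": {"fingers": [28,28,28,28,28,28], "travel": [[0,25.4,40],[0,25.4,85],[0,25.4,125],[0,25.4,138],[0,25.4,138],[0,25.4,138]], "dr": [[0,0,0],[0,0,0],[0,0,0],[0,0,0],[0,0,0],[0,0,0]]}}

```text
clock: 4.25
position: [475.8, 279.5, 192.6]
ee_rot: [0.071, 0.997, 0.0, 0.001]
contact_force: [0.8, 0.5, -0.8]
gripper_width: 31.0
grasp_force: 60.1
```

```bash
python3 - <<'E'
from h import *
st()
t=snap('top','t2'); s=snap('side','s2')
f=lambda im,x,y,w,h,k:cv2.resize(im[y:y+h,x:x+w],None,fx=k,fy=k,interpolation=cv2.INTER_CUBIC)
W=np.zeros((600,800,3),np.uint8); W[:,:300]=f(t,150,140,50,100,6); W[:600,305:785]=f(s,180,220,80,100,6)
cv2.imwrite('pics/g2.png',W)
E
```

```text
t 4.25 p [475.8 279.5 192.6] F [ 0.81  0.45 -0.75] w 31.0 g 60.1 tooly 81.87
```

View pics/g2.png

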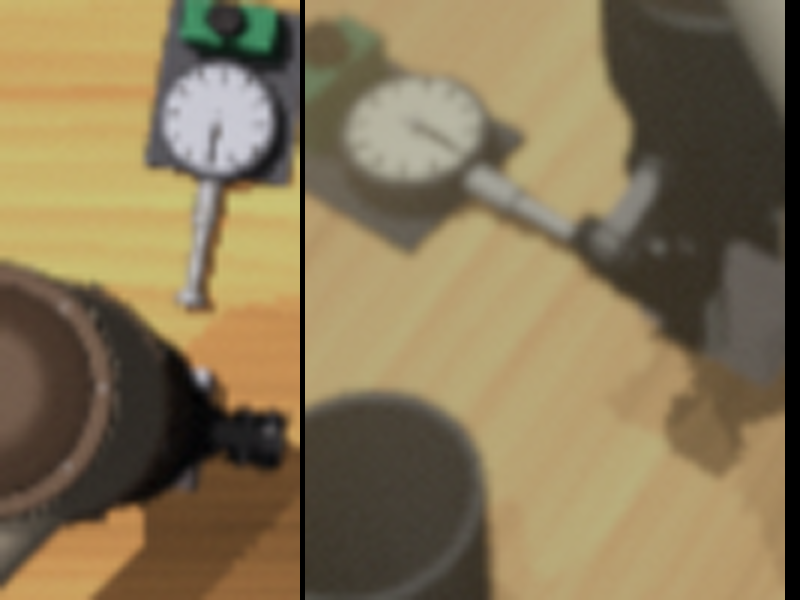

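Crop: the insert is held before the gauge. Its end's right corner is at top px (185.8,202.5) and the tip at (182.2,190.5). The lines look close to parallel. I'll check this numerically.

```bash
python3 - <<'E'
from h import *
c,s=np.cos(np.radians(-8.13)),np.sin(np.radians(-8.13))
for h in(6,9,11):
  P=[[475.8+c*a-s*b,279.5+s*a+c*b,26+h] for a,b in((28,-16),(-28,-16))]
  print("pred corner (obs 185.8,202.5 ; 182.5,221)",proj("top",P).round(1).tolist())
ims=[cv2.imread(f"pics/raw_{n}.png").astype(float) for n in("t0","t2")]
g=(ims[0]+ims[1])/2
sat=g.max(2)-g.min(2); pts=[]
for v in range(172,188):
  r=sat[v,172:198]; w=np.clip(np.median(r)-20-r,0,None); w[:4]=0;w[-4:]=0
  u=(w*(np.arange(172,198)+.5)).sum()/w.sum(); pts.append((u,v+.5))
for v in (188,189,190,191): print(v,sat[v,174:192].astype(int).tolist())
X=np.array([at("top",u,v,14)[:2] for u,v in pts]); k=np.polyfit(X[:,0],X[:,1],1); print("yaw",np.degrees(np.arctan(k[0])),"y@533.5",np.polyval(k,533.5),"res",(X[:,1]-np.polyval(k,X[:,0])).round(1))
# dial centre
hsv=cv2.cvtColor(ims[0].astype(np.uint8),cv2.COLOR_BGR2HSV); m=((hsv[...,1]<60)&(hsv[...,2]>130)).astype(np.uint8); m[:145]=0;m[169:]=0;m[:,:174]=0;m[:,200:]=0
y,x=np.nonzero(m);d=at("top",(x.min()+x.max()+1)/2,(y.min()+y.max()+1)/2,25);print("dial",len(x),x.min(),x.max(),y.min(),y.max(),d,"axis y there",np.polyval(k,d[0]))
E
```

```text
pred corner (obs 185.8,202.5 ; 182.5,221) [[184.5, 201.5], [181.2, 221.6]]
pred corner (obs 185.8,202.5 ; 182.5,221) [[184.3, 201.5], [181.0, 221.6]]
pred corner (obs 185.8,202.5 ; 182.5,221) [[184.2, 201.4], [180.9, 221.5]]
188 [101, 101, 99, 99, 94, 69, 30, 4, 9, 31, 65, 94, 95, 95, 95, 95, 95, 94]
189 [102, 102, 101, 101, 89, 44, 11, 4, 7, 18, 62, 98, 96, 94, 95, 94, 94, 94]
190 [98, 98, 98, 98, 90, 59, 37, 10, 14, 18, 55, 87, 97, 99, 99, 98, 97, 100]
191 [96, 95, 96, 96, 95, 88, 81, 60, 57, 59, 70, 83, 100, 102, 104, 103, 103, 105]
yaw -7.972833017381132 y@533.5 270.43529658034197 res [ 0.1 -0.   0.1 -0.   0.  -0.1 -0.1  0.   0.  -0.2 -0.  -0.2 -0.   0.3
  0.1 -0. ]
dial 244 177 194 151 168 [619.01622194 258.96317552  25.        ] axis y there 258.4581213041447
```

```bash
python3 - <<'E'
from h import *
t=cv2.imread("pics/raw_t2.png").astype(int)
for v in (201,202,203,204,205,206,216,218,219,220,221):
  r=t[v,176:196]; print(v,[f"{a.max()-a.min()}/{a.max()}" for a in r])
E
```

```text
201 ['10/44', '12/33', '9/20', '8/18', '6/20', '25/69', '47/153', '47/191', '61/179', '98/180', '113/196', '115/200', '115/199', '115/198', '114/200', '114/198', '114/199', '114/198', '113/198', '113/198']
202 ['9/44', '12/36', '9/21', '9/15', '4/17', '3/37', '6/108', '7/180', '14/155', '59/133', '101/176', '114/198', '114/199', '115/198', '114/199', '114/197', '114/199', '113/198', '113/198', '113/198']
203 ['11/45', '12/37', '7/24', '5/15', '4/13', '3/20', '3/68', '7/140', '6/125', '28/87', '82/144', '109/189', '112/195', '112/196', '113/196', '112/196', '111/196', '113/195', '111/195', '112/196']
204 ['10/46', '12/38', '9/28', '6/17', '5/15', '2/12', '2/30', '3/68', '5/80', '25/71', '65/110', '92/155', '110/188', '111/192', '111/192', '111/193', '109/192', '112/192', '111/192', '110/191']
205 ['11/47', '11/39', '10/29', '6/20', '6/16', '5/11', '0/10', '1/21', '7/43', '29/69', '59/100', '79/133', '110/189', '111/194', '112/194', '110/192', '112/193', '112/192', '112/194', '111/193']
206 ['9/45', '12/40', '10/27', '6/18', '5/16', '3/12', '2/4', '1/8', '10/29', '33/66', '59/99', '79/
[... 321 characters left out ...]
', '37/77', '61/104', '64/107', '65/108', '65/107', '62/103', '55/95', '54/95', '56/97', '49/87', '41/71', '37/67', '40/71']
219 ['7/15', '3/13', '1/10', '3/24', '5/50', '8/71', '14/58', '42/84', '60/102', '62/103', '63/104', '63/105', '62/106', '63/105', '63/105', '62/105', '60/103', '55/95', '56/96', '58/98']
220 ['3/12', '3/12', '6/25', '8/53', '10/81', '8/78', '15/59', '48/88', '59/101', '60/101', '61/103', '62/102', '62/103', '62/102', '62/102', '62/103', '61/102', '63/103', '62/104', '62/103']
221 ['9/21', '18/41', '29/64', '35/88', '31/96', '25/84', '30/72', '54/97', '62/103', '62/103', '61/103', '61/103', '62/103', '62/104', '62/102', '63/104', '62/104', '62/105', '63/106', '62/104']
```

```bash
python3 -c "
from h import *
st();go(490,276.7,182.5,np.radians(82.03)); print(at('top',181.5,191.3,20))"
```

```text
t 4.35 p [475.9 279.6 193.8] F [ 0.12  0.11 -0.54] w 30.8 g 60.1 tooly 81.85
travel [-14.4, -0.9, 11.3] dr [0.0033, 0.0027, -0.0031] j6 -2.54
[530.70581506 270.4706304   20.        ]
```

>>> {"fn": "move_arm", "kwargs": {"fingers": [28,28,28,28,28,28], "travel": [[-3,-0.9,4],[-7,-0.9,8],[-10,-0.9,11],[-12,-0.9,11],[-12,-0.9,11],[-12,-0.9,11]], "dr": [[0.003,0.003,-0.003],[0.003,0.003,-0.003],[0.003,0.003,-0.003],[0.003,0.003,-0.003],[0.003,0.003,-0.003],[0.003,0.003,-0.003]]}}

```text
clock: 4.95
position: [487.3, 276.7, 181.5]
ee_rot: [0.069, 0.998, -0.001, -0.001]
contact_force: [-0.4, -1.3, 5.5]
gripper_width: 30.6
grasp_force: 60.8
```

```bash
python3 -c "
from h import *
st();go(490,276.7,182.5,np.radians(82.03))"
```

```text
t 4.95 p [487.3 276.7 181.5] F [-0.42 -1.28  5.49] w 30.6 g 60.8 tooly 82.04
travel [-2.7, 0.4, -1.0] dr [-0.0021, -0.0019, 0.0002] j6 -2.51
```

>>> {"fn": "move_arm", "kwargs": {"fingers": [28,28,28,28,28], "travel": [[0,0.2,-1.5],[-3,0.2,-1.5],[-6,0.2,-1.5],[-9,0.2,-1.5],[-9,0.2,-1.5]], "dr": [[0,0,0],[0,0,0],[0,0,0],[0,0,0],[0,0,0]]}}

```text
clock: 5.45
position: [496.2, 275.4, 181.9]
ee_rot: [0.07, 0.998, -0.001, -0.002]
contact_force: [-0.3, 1.1, -0.8]
gripper_width: 30.6
grasp_force: 60.1
```

```bash
python3 -c "
from h import *
st();go(505,274.6,182.5,np.radians(82.03))
for i in range(8): arm.get_image('top'); st()"
```

```text
t 5.45 p [496.2 275.4 181.9] F [-0.25  1.1  -0.77] w 30.6 g 60.1 tooly 82.0
travel [-8.8, 0.4, -0.6] dr [-0.0031, -0.0031, -0.0006] j6 -2.5
t 5.5 p [496.  275.4 181.9] F [ 0.18 -0.3  -1.2 ] w 31.0 g 60.1 tooly 82.0
t 5.55 p [495.9 275.4 181.9] F [ 0.66 -0.15 -1.6 ] w 30.5 g 60.1 tooly 82.0
t 5.6 p [495.8 275.4 182. ] F [-0.33  0.26 -0.82] w 30.8 g 60.1 tooly 82.01
t 5.65 p [495.8 275.5 182.1] F [ 0.25  0.01 -1.24] w 30.8 g 60.1 tooly 82.02
t 5.7 p [495.7 275.5 182.1] F [ 0.3   0.42 -0.03] w 30.9 g 60.1 tooly 82.03
t 5.75 p [495.7 275.5 182.2] F [ 0.08  0.08 -1.4 ] w 30.9 g 60.1 tooly 82.03
t 5.8 p [495.7 275.5 182.2] F [ 0.1   1.12 -0.48] w 30.1 g 60.1 tooly 82.03
t 5.85 p [495.7 275.5 182.2] F [ 0.08  0.79 -0.91] w 30.7 g 60.1 tooly 82.03
```

```bash
cat >> h.py <<'E'
def sense(n=6):
    g=np.array([np.cos(np.radians(-7.97)),np.sin(np.radians(-7.97)),0]);F=[];I=[]
    for i in range(n):
        I.append(arm.get_image("top")[150:171,176:197].astype(float)); F.append(arm.read_state()["contact_force"])
    p=arm.read_state()["position"]; F=np.mean(F,0); im=np.mean(I,0).mean(2)
    try: d=np.abs(im-np.load("ref.npy")).max()
    except FileNotFoundError: np.save("ref.npy",im); d=0
    # needle: darkest direction inside dial (centre px 186.0,160.0)
    c=(186.0-176,160.0-150); a=np.radians(np.arange(0,360,3)); r=np.linspace(3,5.5,6)
    pol=cv2.remap(im.astype(np.float32),(c[0]-.5+np.outer(np.cos(a),r)).astype(np.float32),(c[1]-.5+np.outer(np.sin(a),r)).astype(np.float32),cv2.INTER_LINEAR).mean(1)
    print("along",round(float((p-[533.5,270.6,0])@g),2),"push N",round(float(-F@g),2),"Fz",F[2].round(2),"dialdiff",round(float(d),1),"needle deg",round(float(np.degrees(a[pol.argmin()])),0)); st()
E
python3 -c "
from h import *
sense()"
```

```text
along -38.01 push N 0.19 Fz -0.8 dialdiff 0.0 needle deg 96.0
t 6.15 p [495.8 275.5 182.2] F [-0.64  0.41 -0.97] w 30.8 g 60.1 tooly 82.02
```

>>> {"fn": "move_arm", "kwargs": {"fingers": [28,28,28,28,28], "travel": [[-1,0.2,0],[-2,0.2,0],[-3,0.2,0],[-4,0.2,0],[-5,0.2,0]], "dr": [[-0.003,-0.003,0],[-0.003,-0.003,0],[-0.003,-0.003,0],[-0.003,-0.003,0],[-0.003,-0.003,0]]}}

```text
clock: 6.65
position: [500.9, 275.0, 182.2]
ee_rot: [0.07, 0.998, -0.0, -0.0]
contact_force: [0.9, 0.7, -1.4]
gripper_width: 30.8
grasp_force: 60.1
```

```bash
python3 -c "
from h import *
sense()"
```

```text
along -33.02 push N -0.18 Fz -1.03 dialdiff 1.3 needle deg 96.0
t 6.95 p [500.8 275.  182.2] F [ 0.26  0.77 -1.59] w 30.5 g 60.1 tooly 82.02
```

>>> {"fn": "move_arm", "kwargs": {"fingers": [28,28,28,28], "travel": [[-1,0.1,0],[-2,0.1,0],[-3,0.1,0],[-4,0.1,0]], "dr": [[0,0,0],[0,0,0],[0,0,0],[0,0,0]]}}

```text
clock: 7.35
position: [504.9, 274.6, 182.2]
ee_rot: [0.07, 0.998, 0.0, 0.0]
contact_force: [-0.9, -0.1, -1.0]
gripper_width: 30.8
grasp_force: 60.1
```

```bash
python3 -c "
from h import *
sense()"
```

```text
along -29.04 push N -0.01 Fz -0.61 dialdiff 1.3 needle deg 96.0
t 7.65 p [504.7 274.5 182.1] F [ 0.4  -0.47  0.25] w 30.4 g 60.1 tooly 82.02
```

>>> {"fn": "move_arm", "kwargs": {"fingers": [28,28,28], "travel": [[-1,0,0],[-2,0,0],[-3,0,0]], "dr": [[0,0,0],[0,0,0],[0,0,0]]}}

```text
clock: 7.95
position: [507.6, 274.1, 182.1]
ee_rot: [0.07, 0.998, -0.0, -0.0]
contact_force: [-2.2, 0.4, 0.1]
gripper_width: 30.3
grasp_force: 60.2
```

```bash
python3 -c "
from h import *
sense()"
```

```text
along -26.08 push N 1.59 Fz -0.04 dialdiff 78.3 needle deg 129.0
t 8.25 p [507.7 274.1 182.1] F [-0.98  0.19  0.28] w 30.7 g 60.1 tooly 82.02
```

>>> {"fn": "move_arm", "kwargs": {"fingers": [28,28,28], "travel": [[-1,0,0],[-2,0,0],[-2,0,0]], "dr": [[0,0,0],[0,0,0],[0,0,0]]}}

```text
clock: 8.55
position: [509.7, 273.8, 182.1]
ee_rot: [0.07, 0.998, -0.0, -0.0]
contact_force: [-2.3, -0.2, -0.7]
gripper_width: 30.6
grasp_force: 60.2
```

```bash
python3 -c "
from h import *
sense()"
```

```text
along -24.05 push N 2.06 Fz -0.44 dialdiff 80.6 needle deg 159.0
t 8.85 p [509.7 273.8 182.2] F [-2.19 -0.42 -1.02] w 30.8 g 60.2 tooly 82.02
```

>>> {"fn": "move_arm", "kwargs": {"fingers": [28,28,28], "travel": [[-1,0,0],[-1.8,0,0],[-1.8,0,0]], "dr": [[0,0,0],[0,0,0],[0,0,0]]}}

```text
clock: 9.15
position: [511.5, 273.5, 182.1]
ee_rot: [0.07, 0.998, -0.0, -0.0]
contact_force: [-2.2, -0.3, 0.4]
gripper_width: 30.9
grasp_force: 60.2
```

```bash
python3 -c "
from h import *
sense()"
```

```text
along -22.25 push N 2.47 Fz -0.5 dialdiff 80.5 needle deg 186.0
t 9.45 p [511.4 273.6 182.1] F [-2.3   0.52 -1.18] w 31.2 g 60.2 tooly 82.02
```

>>> {"fn": "move_arm", "kwargs": {"fingers": [28,28,28,28,28,28,28], "travel": [[5,0,0],[20,0,0],[45,0,0],[62,0,0],[65,0,0.5],[65,0,1],[65,0,1]], "dr": [[0,0,0],[0,0,0],[0,0,0],[0,0,0],[0,0,0],[0,0,0],[0,0,0]]}}

```text
clock: 10.15
position: [447.9, 283.1, 181.5]
ee_rot: [0.069, 0.998, 0.001, 0.001]
contact_force: [-0.5, -0.2, 0.7]
gripper_width: 30.8
grasp_force: 60.3
```

```bash
python3 -c "
from h import *
sense(4)"
```

```text
along -86.45 push N 0.73 Fz 1.0 dialdiff 3.0 needle deg 96.0
t 10.35 p [447.9 283.  181.5] F [-0.39 -0.09  0.47] w 30.8 g 60.4 tooly 82.01
```

>>> {"fn": "move_arm", "kwargs": {"fingers": [28,45,60,60,60,70,80,80,80], "travel": [[0,0,0.4],[0,0,0.4],[0,0,0.4],[0,0,0.4],[0,0,-20],[0,0,-55],[0,0,-60],[0,0,-60],[0,0,-60]], "dr": [[0,0,0],[0,0,0],[0,0,0],[0,0,0],[0,0,0],[0,0,0],[0,0,0],[0,0,0],[0,0,0]]}}

```text
clock: 11.25
position: [446.8, 282.2, 240.4]
ee_rot: [0.07, 0.998, -0.0, -0.001]
contact_force: [-1.2, 0.4, -0.8]
gripper_width: 79.9
grasp_force: 0.0
```

```bash
python3 -c "
from h import *
st();go(447.9,283.1,230,np.radians(82.03-90)); print(arm.read_state()['joints'])
"
```

```text
t 11.25 p [446.8 282.2 240.4] F [-1.25  0.39 -0.81] w 79.9 g 0.0 tooly 82.0
travel [-1.0, 1.0, 10.4] dr [-0.0017, -0.0, 1.5703] j6 -2.58
[ 8.70566130e-01  4.06154482e-01 -4.36219389e-01 -5.75268353e-04
 -7.29923222e-01 -2.58057887e+00]
```

>>> {"fn": "move_arm", "kwargs": {"fingers": [80,80,80,80,80,80,80,80,80,80], "travel": [[-1,1,5],[-1,1,5],[-1,1,5],[-1,1,5],[-1,1,5],[-1,1,5],[-1,1,5],[-1,1,5],[-1,1,5],[-1,1,5]], "dr": [[0,0,-1.571],[0,0,-1.571],[0,0,-1.571],[0,0,-1.571],[0,0,-1.571],[0,0,-1.571],[0,0,-1.571],[0,0,-1.571],[0,0,-1.571],[0,0,-1.571]]}}

```text
clock: 12.25
position: [447.9, 283.1, 234.5]
ee_rot: [-0.631, 0.775, -0.0, -0.002]
contact_force: [-0.4, 0.1, 0.5]
gripper_width: 79.8
grasp_force: 0.0
```

```bash
python3 - <<'E'
from h import *
st();go(447.9,283.1,188,np.radians(82.03-90))
t=snap('top','t3'); s=snap('side','s3')
f=lambda im,x,y,w,h,k:cv2.resize(im[y:y+h,x:x+w],None,fx=k,fy=k,interpolation=cv2.INTER_CUBIC)
W=np.zeros((600,800,3),np.uint8); W[:480,:320]=f(t,150,180,80,120,4); W[:600,325:800]=f(s,180,215,95,120,5)
cv2.imwrite('pics/g3.png',W)
E
```

```text
t 12.25 p [447.9 283.1 234.5] F [-0.45  0.1   0.46] w 79.8 g 0.0 tooly 168.31
travel [-0.1, -0.1, 46.5] dr [0.002, -0.0029, -0.065] j6 -1.07
```

View pics/g3.png

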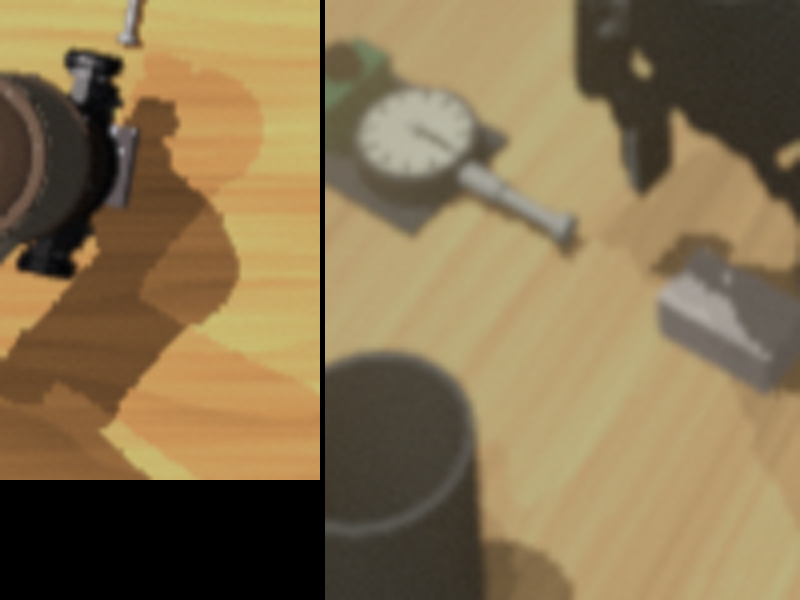

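The insert stands upright on the bench at side crop (730,320), aligned with the spindle. One open finger tip is visible at side px (243,252.6). I'll use that to check tip height.

```bash
python3 - <<'E'
from h import *
for l in (40,44,48):
  for z in(62,66,70,74,78): print(l,z,proj("side",[447.9+l*.979,283.1-l*.203,z]).round(1).tolist(),end=" ")
  print()
go(447.9,283.1,184,np.radians(82.03-90))
E
```

```text
40 62 [[246.5, 254.1]] 40 66 [[246.5, 252.8]] 40 70 [[246.4, 251.6]] 40 74 [[246.4, 250.3]] 40 78 [[246.3, 249.0]] 
44 62 [[245.0, 253.2]] 44 66 [[245.0, 251.9]] 44 70 [[244.9, 250.7]] 44 74 [[244.9, 249.4]] 44 78 [[244.8, 248.1]] 
48 62 [[243.6, 252.3]] 48 66 [[243.5, 251.0]] 48 70 [[243.4, 249.8]] 48 74 [[243.4, 248.5]] 48 78 [[243.3, 247.2]] 
travel [-0.1, -0.0, 50.7] dr [0.0018, -0.0026, -0.0714] j6 -1.08
```

>>> {"fn": "move_arm", "kwargs": {"fingers": [80,80,80,80,80,65,52,52,52,52], "travel": [[0,0,0],[0,0,25],[0,0,45],[0,0,48.5],[0,0,48.5],[0,0,48.5],[0,0,48.5],[0,0,48.5],[0,0,48.5],[0,0,48.5]], "dr": [[0.002,-0.002,-0.071],[0.002,-0.002,-0.071],[0.002,-0.002,-0.071],[0.002,-0.002,-0.071],[0.002,-0.002,-0.071],[0.002,-0.002,-0.071],[0.002,-0.002,-0.071],[0.002,-0.002,-0.071],[0.002,-0.002,-0.071],[0.002,-0.002,-0.071]]}}

```text
clock: 13.35
position: [448.6, 283.8, 189.1]
ee_rot: [-0.656, 0.754, -0.0, 0.003]
contact_force: [-1.6, -0.1, 4.9]
gripper_width: 53.6
grasp_force: 63.1
```

```bash
python3 - <<'E'
from h import *
st()
s=snap('side','s4',(210,235,310,310),8)
st()
E
```

```text
t 13.35 p [448.6 283.8 189.1] F [-1.62 -0.13  4.91] w 53.6 g 63.1 tooly 172.04
t 13.4 p [448.6 283.8 189.1] F [-1.34  0.01  6.19] w 53.7 g 63.1 tooly 172.04
```

View pics/s4.png

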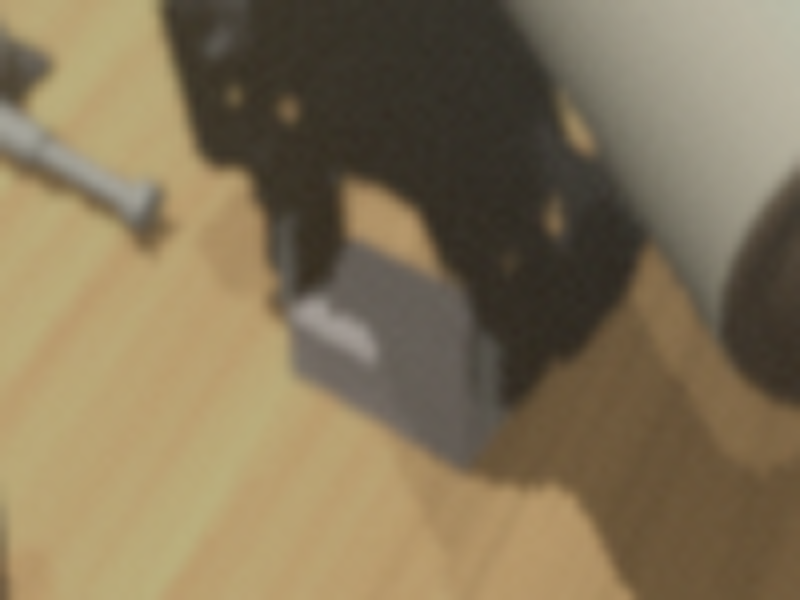

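Both pads are on the insert's ends, but the tips (crop (490,405)) are only about 10 mm above its underside (crop (468,468)). That is too low for the pocket, so I'll regrip about 6 mm higher.

>>> {"fn": "move_arm", "kwargs": {"fingers": [60,70,70,70,70,60,52,52,52,52], "travel": [[0,0,0],[0,0,0],[0,0,-4],[0,0,-5],[0,0,-5],[0,0,-5],[0,0,-5],[0,0,-5],[0,0,-5],[0,0,-5]], "dr": [[0,0,0],[0,0,0],[0,0,0],[0,0,0],[0,0,0],[0,0,0],[0,0,0],[0,0,0],[0,0,0],[0,0,0]]}}

```text
clock: 14.4
position: [448.2, 283.5, 193.3]
ee_rot: [-0.656, 0.754, -0.0, 0.001]
contact_force: [-2.7, -0.6, 5.0]
gripper_width: 52.9
grasp_force: 43.7
```

```bash
python3 - <<'E'
from h import *
st(); s=snap('side','s5',(235,250,305,310),11); st()
go(448.6,283.8,240,np.radians(82.03))
E
```

```text
t 14.4 p [448.2 283.5 193.3] F [-2.74 -0.57  5.04] w 52.9 g 43.7 tooly 172.05
t 14.45 p [448.2 283.5 193.3] F [-1.81 -0.85  5.11] w 52.5 g 43.7 tooly 172.05
travel [-0.4, -0.4, -46.7] dr [-0.0031, -0.0003, -1.5705] j6 -1.01
```

>>> {"fn": "move_arm", "kwargs": {"fingers": [45,45,45,45,45,45,45,45,45,45], "travel": [[0,0,0],[0,0,-8],[0,0,-20],[0,0,-30],[0,0,-30],[0,0,-30],[0,0,-30],[0,0,-30],[0,0,-30],[0,0,-30]], "dr": [[0,0,0],[0,0,0],[0,0,-0.15],[0,0,-0.3],[0,0,-0.45],[0,0,-0.6],[0,0,-0.75],[0,0,-0.9],[0,0,-1.05],[0,0,-1.2]]}}

```text
clock: 15.45
position: [448.1, 283.3, 222.7]
ee_rot: [0.968, -0.249, 0.001, -0.001]
contact_force: [0.5, 0.9, -0.5]
gripper_width: 51.4
grasp_force: 62.5
```

```bash
python3 - <<'E'
from h import *
st(); s=snap('side','s6',(220,220,310,310),6); st()
go(452,282,200,np.radians(82.03))
E
```

```text
t 15.45 p [448.1 283.3 222.7] F [ 0.53  0.87 -0.49] w 51.4 g 62.5 tooly -118.86
t 15.5 p [448.1 283.4 222.7] F [-1.    0.95 -0.31] w 51.2 g 62.5 tooly -118.64
travel [4.1, -0.6, 22.7] dr [-0.002, -0.0015, -0.3608] j6 0.2
```

View pics/s6.png

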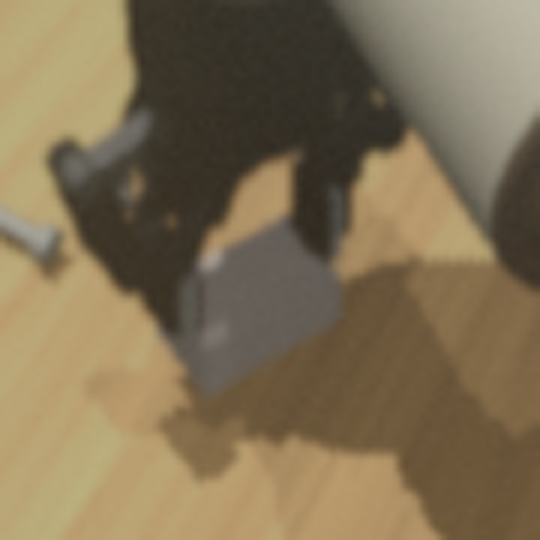

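```bash
python3 - <<'E'
from h import *
go(488.9,276.8,198,np.radians(82.03))
E
```

```text
travel [38.9, -13.8, 24.8] dr [-0.002, -0.0015, -0.3608] j6 0.2
```

>>> {"fn": "move_arm", "kwargs": {"fingers": [45,45,45,45,45,45,45,45,45], "travel": [[0,0,5],[0,0,10],[10,-3,15],[20,-7,20],[30,-11,24],[38.9,-13.8,24.8],[38.9,-13.8,24.8],[38.9,-13.8,24.8],[38.9,-13.8,24.8]], "dr": [[0,0,-0.12],[0,0,-0.24],[0,0,-0.36],[-0.002,-0.001,-0.361],[-0.002,-0.001,-0.361],[-0.002,-0.001,-0.361],[-0.002,-0.001,-0.361],[-0.002,-0.001,-0.361],[-0.002,-0.001,-0.361]]}}

```text
clock: 16.4
position: [488.7, 276.4, 198.1]
ee_rot: [0.997, -0.075, 0.0, -0.0]
contact_force: [0.2, -0.7, -0.8]
gripper_width: 51.0
grasp_force: 62.5
```

```bash
python3 - <<'E'
from h import *
sense(4)
go(507.7,274.2,194.3,np.radians(82.03))
E
```

```text
along -45.24 push N 0.02 Fz -0.37 dialdiff 1.7 needle deg 96.0
t 16.6 p [488.7 276.6 198.2] F [-0.58  0.27 -0.36] w 51.4 g 62.5 tooly -98.51
travel [19.2, -0.4, 3.9] dr [-0.0003, -0.0008, -0.0095] j6 0.62
```

>>> {"fn": "move_arm", "kwargs": {"fingers": [45,45,45,45,45,45], "travel": [[4,-0.4,2],[10,-0.4,3.9],[16,-0.4,3.9],[22,-0.4,3.9],[25,-0.4,3.9],[25,-0.4,3.9]], "dr": [[0,0,-0.009],[0,0,-0.009],[0,0,-0.009],[0,0,-0.009],[0,0,-0.009],[0,0,-0.009]]}}

```text
clock: 17.2
position: [514.3, 273.0, 193.9]
ee_rot: [0.998, -0.07, 0.0, -0.0]
contact_force: [-0.5, -0.2, -0.1]
gripper_width: 51.3
grasp_force: 62.5
```

```bash
python3 - <<'E'
from h import *
sense(6)
go(517.7,272.8,194.3,np.radians(82.03))
E
```

```text
along -20.14 push N 0.43 Fz -0.86 dialdiff 1.2 needle deg 96.0
t 17.5 p [513.5 273.3 194.1] F [-1.09 -0.74 -0.3 ] w 51.2 g 62.5 tooly -98.0
travel [4.2, -0.1, -0.2] dr [-0.0001, -0.0006, -0.0005] j6 0.66
```

>>> {"fn": "move_arm", "kwargs": {"fingers": [45,45,45,45,45,45], "travel": [[1,0,0],[2,0,0],[3,0,0],[4,0,0],[5,0,0],[6,0,0]], "dr": [[0,0,0],[0,0,0],[0,0,0],[0,0,0],[0,0,0],[0,0,0]]}}

```text
clock: 18.1
position: [519.5, 272.4, 194.0]
ee_rot: [0.998, -0.07, 0.0, 0.0]
contact_force: [-1.7, 0.7, -0.3]
gripper_width: 51.3
grasp_force: 62.7
```

```bash
python3 - <<'E'
from h import *
sense(6)
E
```

```text
along -14.05 push N 1.86 Fz -0.51 dialdiff 79.1 needle deg 135.0
t 18.4 p [519.6 272.4 194. ] F [-1.4   0.7  -1.22] w 51.2 g 62.6 tooly -98.01
```

>>> {"fn": "move_arm", "kwargs": {"fingers": [45,45,45,45,45], "travel": [[1,0,0],[2,0,0],[3,0,0],[3.4,0,0],[3.4,0,0]], "dr": [[0,0,0],[0,0,0],[0,0,0],[0,0,0],[0,0,0]]}}

```text
clock: 18.9
position: [523.0, 271.9, 194.0]
ee_rot: [0.998, -0.07, 0.0, 0.0]
contact_force: [-1.9, 0.1, -0.1]
gripper_width: 51.4
grasp_force: 62.8
```

```bash
python3 - <<'E'
from h import *
sense(6)
E
```

```text
along -10.61 push N 2.72 Fz -0.37 dialdiff 80.9 needle deg 186.0
t 19.2 p [523.  271.9 194. ] F [-2.58  0.41 -0.76] w 51.2 g 62.7 tooly -98.01
```

>>> {"fn": "move_arm", "kwargs": {"fingers": [45,45,45,45,45,45,45], "travel": [[-5,0,0],[-20,0,0],[-45,0,0],[-50,0,-40],[-50,0,-80],[-50,0,-90],[-50,0,-90]], "dr": [[0,0,0],[0,0,0],[0,0,0],[0,0,0],[0,0,0],[0,0,0],[0,0,0]]}}

```text
clock: 19.9
position: [473.8, 279.3, 286.4]
ee_rot: [0.998, -0.07, 0.002, -0.002]
contact_force: [0.3, -0.5, -0.8]
gripper_width: 51.4
grasp_force: 63.0
```

```bash
python3 - <<'E'
from h import *
st();go(624.4,8.1,280,np.radians(92.375))
E
```

```text
t 19.9 p [473.8 279.3 286.4] F [ 0.32 -0.54 -0.78] w 51.4 g 63.0 tooly -97.99
travel [186.8, 247.7, 6.0] dr [-0.0047, -0.005, -0.1809] j6 0.6
```

>>> {"fn": "move_arm", "kwargs": {"fingers": [45,45,45,45,45,45,45,45,45,45], "travel": [[186.8,247.7,6],[186.8,247.7,6],[186.8,247.7,6],[186.8,247.7,6],[186.8,247.7,6],[186.8,247.7,6],[186.8,247.7,6],[186.8,247.7,6],[186.8,247.7,6],[186.8,247.7,6]], "dr": [[0,0,-0.181],[0,0,-0.181],[0,0,-0.181],[0,0,-0.181],[0,0,-0.181],[0,0,-0.181],[0,0,-0.181],[0,0,-0.181],[0,0,-0.181],[0,0,-0.181]]}}

```text
clock: 20.9
position: [623.3, 8.6, 277.4]
ee_rot: [1.0, 0.021, -0.0, 0.0]
contact_force: [-0.2, -0.3, -0.6]
gripper_width: 51.0
grasp_force: 63.0
```

```bash
python3 - <<'E'
from h import *
st();go(624.4,8.1,258,np.radians(92.375))
E
```

```text
t 20.9 p [623.3   8.6 277.4] F [-0.16 -0.33 -0.64] w 51.0 g 63.0 tooly -87.57
travel [1.1, 0.6, 19.4] dr [0.0, 0.0008, 0.001] j6 1.34
```

>>> {"fn": "move_arm", "kwargs": {"fingers": [45,45,45,45,45], "travel": [[1.1,0.6,15],[1.1,0.6,30],[1.1,0.6,32.5],[1.1,0.6,32.5],[1.1,0.6,32.5]], "dr": [[0,0,0.001],[0,0,0.001],[0,0,0.001],[0,0,0.001],[0,0,0.001]]}}

```text
clock: 21.4
position: [625.2, 7.8, 246.5]
ee_rot: [1.0, 0.021, 0.001, -0.0]
contact_force: [0.5, 0.7, -0.8]
gripper_width: 51.4
grasp_force: 63.0
```

```bash
python3 - <<'E'
from h import *
st()
t=snap('top','t7'); s=snap('side','s7'); st()
f=lambda im,x,y,w,h,k:cv2.resize(im[y:y+h,x:x+w],None,fx=k,fy=k,interpolation=cv2.INTER_CUBIC)
W=np.zeros((600,800,3),np.uint8); W[:480,:320]=f(t,245,115,64,96,5); W[:600,325:800]=f(s,195,130,79,100,6)[:,:475]
# overlay predictions: pocket corners in both (green) ; insert bottom/top corners (red)
def poly(n,P,ox,oy,k,dx,col):
    q=(proj(n,P)-[ox,oy])*k+[dx,0]
    for u,v in q: cv2.circle(W,(int(u),int(v)),2,col,-1)
p=arm.read_state()["position"]; ya=np.radians(2.43)
def rect(cx,cy,a,b,z): 
    c,s_=np.cos(ya),np.sin(ya); return [[cx+c*x-s_*y,cy+s_*x+c*y,z] for x in(-a,a) for y in(-b,b)]
for n,ox,oy,k,dx in(("top",245,115,5,0),("side",195,130,6,325)):
    poly(n,rect(624.4,8.1,18,30,45),ox,oy,k,dx,(0,255,0))
    poly(n,rect(p[0],p[1],16,28,p[2]-193.3),ox,oy,k,dx,(0,0,255)); poly(n,rect(p[0],p[1],16,28,p[2]-167.3),ox,oy,k,dx,(0,0,255))
cv2.imwrite('pics/g7.png',W)
E
```

```text
t 21.4 p [625.2   7.8 246.5] F [ 0.46  0.73 -0.8 ] w 51.4 g 63.0 tooly -87.62
t 21.5 p [625.3   7.4 246.6] F [ 0.15  0.57 -1.21] w 50.9 g 63.0 tooly -87.66Traceback (most recent call last):
  File "<stdin>", line 5, in <module>
ValueError: could not broadcast input array from shape (600,474,3) into shape (600,475,3)
```

```bash
python3 - <<'E'
from h import *
t=cv2.imread('pics/raw_t7.png'); s=cv2.imread('pics/raw_s7.png')
f=lambda im,x,y,w,h,k:cv2.resize(im[y:y+h,x:x+w],None,fx=k,fy=k,interpolation=cv2.INTER_CUBIC)
W=np.zeros((600,800,3),np.uint8); W[:480,:320]=f(t,245,115,64,96,5); W[:600,325:799]=f(s,195,130,79,100,6)
def poly(n,P,ox,oy,k,dx,col):
    q=(proj(n,P)-[ox,oy])*k+[dx,0]; print(n,proj(n,P).round(1).tolist())
    for u,v in q: cv2.circle(W,(int(u),int(v)),2,col,-1)
p=arm.read_state()["position"]; ya=np.radians(2.4)
def rect(cx,cy,a,b,z): 
    c,s_=np.cos(ya),np.sin(ya); return [[cx+c*x-s_*y,cy+s_*x+c*y,z] for x in(-a,a) for y in(-b,b)]
for n,ox,oy,k,dx in(("top",245,115,5,0),("side",195,130,6,325)):
    poly(n,rect(624.4,8.1,18,30,45),ox,oy,k,dx,(0,255,0))
    poly(n,rect(p[0],p[1],16,28,p[2]-193.3),ox,oy,k,dx,(0,0,255)); poly(n,rect(p[0],p[1],16,28,p[2]-167.3),ox,oy,k,dx,(0,255,255))
cv2.imwrite('pics/g7.png',W)
E
```

```text
top [[286.3, 163.7], [264.8, 164.4], [285.7, 151.0], [264.3, 151.7]]
top [[286.1, 162.3], [265.9, 162.9], [285.6, 150.9], [265.4, 151.5]]
top [[287.1, 160.7], [266.4, 161.4], [286.6, 149.1], [265.9, 149.7]]
side [[258.4, 166.3], [249.0, 179.3], [246.4, 163.1], [236.7, 175.8]]
side [[257.2, 163.9], [248.4, 175.9], [246.5, 161.1], [237.4, 172.9]]
side [[257.1, 156.1], [248.2, 168.1], [246.2, 153.3], [237.0, 165.0]]
```

View pics/g7.png

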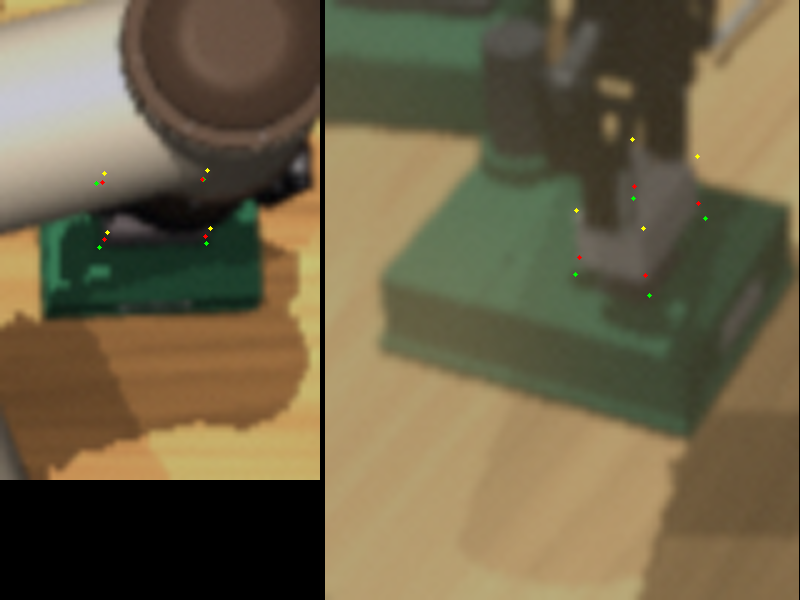

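```bash
python3 - <<'E'
from h import *
ya=np.radians(2.4)
def rect(cx,cy,a,b,z): 
    c,s_=np.cos(ya),np.sin(ya); return np.array([[cx+c*x-s_*y,cy+s_*x+c*y,z] for x,y in((-a,-b),(-a,b),(a,b),(a,-b))])
for n,fn in(("top","t0"),("side","s0")):
    im=cv2.imread(f"pics/raw_{fn}.png"); lab=cv2.cvtColor(im,cv2.COLOR_BGR2LAB).astype(float)
    q=proj(n,rect(624.4,8.1,18,30,45)); c=q.mean(0)
    x0,y0=(c-[20,16]).astype(int); sub=lab[y0:y0+32,x0:x0+40]
    ring=proj(n,rect(624.4,8.1,24,36,45)); ref=np.median([lab[int(v),int(u)] for a,b in zip(ring,np.roll(ring,-1,0)) for u,v in np.linspace(a,b,8)],0)
    d=np.abs(sub-ref).sum(2)
    pm=np.zeros(d.shape,np.uint8); 
    big=proj(n,rect(624.4,8.1,25,37,45)); cv2.fillPoly(pm,[np.round(big-[x0,y0]).astype(int)],1)
    for th in (15,22,30):
        m=((d>th)&(pm>0)).astype(np.uint8); k,l,s,ce=cv2.connectedComponentsWithStats(m); i=1+s[1:,4].argmax()
        u,v=ce[i]+[x0+.5,y0+.5]; A=cv2.contourArea(q.astype(np.float32))
        print(n,th,"area",s[i,4],"pred",A.round(0),"cent",(round(u,1),round(v,1)),"pred",c.round(1),"world",at(n,u,v,45).round(1), "box",(s[i,:4]+[x0,y0,0,0]).tolist())
    if n=="side": print("ref",ref); print("\n".join("".join("%3d"%min(99,x) for x in r) for r in d[3:28,6:36]),x0+6,y0+3)
E
```

```text
Traceback (most recent call last):
AttributeError: 'float' object has no attribute 'round'
```

```bash
python3 - <<'E'
from h import *
ya=np.radians(2.4)
def rect(cx,cy,a,b,z): 
    c,s_=np.cos(ya),np.sin(ya); return np.array([[cx+c*x-s_*y,cy+s_*x+c*y,z] for x,y in((-a,-b),(-a,b),(a,b),(a,-b))])
for n,fn in(("top","t0"),("side","s0")):
    im=cv2.imread(f"pics/raw_{fn}.png"); lab=cv2.cvtColor(im,cv2.COLOR_BGR2LAB).astype(float)
    q=proj(n,rect(624.4,8.1,18,30,45)); c=q.mean(0)
    x0,y0=(c-[20,16]).astype(int); sub=lab[y0:y0+32,x0:x0+40]
    ring=proj(n,rect(624.4,8.1,24,36,45)); ref=np.median([lab[int(v),int(u)] for a,b in zip(ring,np.roll(ring,-1,0)) for u,v in np.linspace(a,b,8)],0)
    d=np.abs(sub-ref).sum(2)
    pm=np.zeros(d.shape,np.uint8); 
    big=proj(n,rect(624.4,8.1,25,37,45)); cv2.fillPoly(pm,[np.round(big-[x0,y0]).astype(int)],1)
    for th in (15,22,30):
        m=((d>th)&(pm>0)).astype(np.uint8); k,l,s,ce=cv2.connectedComponentsWithStats(m); i=1+s[1:,4].argmax()
        u,v=ce[i]+[x0+.5,y0+.5]
        print(n,th,"area",s[i,4],"pred",cv2.contourArea(q.astype(np.float32)),"cent",(round(u,1),round(v,1)),"pred",c.round(1),"world",at(n,u,v,45).round(1), "box",(s[i,:4]+[x0,y0,0,0]).tolist())
    if n=="side": print("ref",ref); print("\n".join("".join("%3d"%min(99,x) for x in r) for r in d[3:28,6:36]),x0+6,y0+3)
E
```

```text
top 15 area 369 pred 273.908267789986 cent (np.float64(275.6), np.float64(157.4)) pred [275.3 157.7] world [625.3   7.1  45. ] box [263, 149, 25, 16]
top 22 area 351 pred 273.908267789986 cent (np.float64(275.4), np.float64(157.5)) pred [275.3 157.7] world [625.1   7.9  45. ] box [263, 150, 25, 15]
top 30 area 344 pred 273.908267789986 cent (np.float64(275.4), np.float64(157.5)) pred [275.3 157.7] world [625.1   7.8  45. ] box [263, 150, 24, 15]
side 15 area 211 pred 187.74109622673132 cent (np.float64(246.8), np.float64(172.8)) pred [247.6 171.1] world [622.9  16.   45. ] box [236, 164, 21, 17]
side 22 area 184 pred 187.74109622673132 cent (np.float64(246.9), np.float64(172.9)) pred [247.6 171.1] world [622.6  16.   45. ] box [236, 165, 21, 15]
side 30 area 161 pred 187.74109622673132 cent (np.float64(246.9), np.float64(172.9)) pred [247.6 171.1] world [622.5  16.1  45. ] box [237, 166, 19, 14]
ref [111. 113. 141.]
 41 33 25 24 16  8  2  1  1  3  3  3  6  8 14 21 27 41 49 54 57 67 71 75 74 75 77 79 78 78
 28 20 15 13  8  1  1  3  1  4  1  1  4  1  1  4  6 11 15 21 27 39 49 53 56 64 
[... 1412 characters left out ...]
9 41 38 38 42 40 39 35 23  8  4  4  5  3  3  5  5  5  4
  5  2  6 23 37 41 46 46 41 39 37 41 38 38 41 43 40 38 28 10  5  4  4  5  5  4  3  5  3  3
  7  2  7 19 30 36 39 39 42 39 41 39 38 39 41 39 37 30 15  3  5  6  5  5  6  3  5  5  3  5
  6  5  3  7 13 17 21 23 30 31 34 35 38 41 38 40 35 19  4  3  6  6  6  5  9  5  5  5  3 10
  6  6  4  3  1  1  2  4 11 16 21 20 28 32 35 33 26 11  2  7  7  5  6  5  6  5  6  3  7 24
  6  6  5  4  5  5  6  6  3  1  3  5 10 15 20 22 12  3  5  8  8 10  6  7  8  5  5  5 14 37
  5  7  4  8  7  7  9  6  5  4  4  6  4  3  2  4  1  5  9  7  6  6  6  8  8  8  2 10 31 45
  5  6  4  9  8  6  8  6  5  6  4  4  5  8  4  9  7  6  7  7  6  5  6  5  5  4  5 23 45 51 233 158
```

The insert hangs squarely over the pocket. Its near bottom corner is at side px (247.2,176.7) and the pocket's near corner is at (248.5,181). Insert and pocket show the same camera bias, so I'll correct by about 0.5 mm and lower it.

```bash
python3 - <<'E'
from h import *
st();go(624.8,8,234,np.radians(92.4))
E
```

```text
t 21.5 p [625.3   7.4 246.6] F [ 0.15  0.57 -1.21] w 50.9 g 63.0 tooly -87.66
travel [-0.5, -0.6, 12.6] dr [-0.0003, -0.0026, -0.001] j6 1.34
```

>>> {"fn": "move_arm", "kwargs": {"fingers": [45,45,45,45,45,45,45,45], "travel": [[-0.5,-0.6,0],[-0.5,-0.6,2],[-0.5,-0.6,4],[-0.5,-0.6,6],[-0.5,-0.6,8],[-0.5,-0.6,10],[-0.5,-0.6,12],[-0.5,-0.6,12]], "dr": [[0,-0.002,-0.001],[0,-0.002,-0.001],[0,-0.002,-0.001],[0,-0.002,-0.001],[0,-0.002,-0.001],[0,-0.002,-0.001],[0,-0.002,-0.001],[0,-0.002,-0.001]]}}

```text
clock: 22.3
position: [624.4, 7.5, 233.2]
ee_rot: [1.0, 0.021, -0.001, 0.0]
contact_force: [0.2, 0.3, -1.0]
gripper_width: 51.5
grasp_force: 63.0
```

```bash
python3 - <<'E'
from h import *
sense(4)
E
```

```text
along 126.69 push N 0.19 Fz -1.59 dialdiff 169.9 needle deg 165.0
t 22.5 p [624.6   7.6 233.7] F [ 0.3  -0.16 -1.36] w 51.3 g 63.0 tooly -87.64
```

>>> {"fn": "move_arm", "kwargs": {"fingers": [45,45,45,45,45,45], "travel": [[0,0,1.5],[0,0,3],[0,0,4.5],[0,0,6],[0,0,7],[0,0,7]], "dr": [[0,0,0],[0,0,0],[0,0,0],[0,0,0],[0,0,0],[0,0,0]]}}

```text
clock: 23.1
position: [624.5, 7.6, 226.4]
ee_rot: [1.0, 0.021, -0.001, 0.0]
contact_force: [0.4, 1.1, -1.6]
gripper_width: 51.1
grasp_force: 63.0
```

```bash
python3 - <<'E'
from h import *
sense(4)
E
```

```text
along 126.66 push N -0.15 Fz -0.95 dialdiff 171.9 needle deg 156.0
t 23.3 p [624.6   7.6 226.7] F [ 0.46 -0.18 -1.61] w 51.1 g 63.0 tooly -87.63
```

>>> {"fn": "move_arm", "kwargs": {"fingers": [45,45,45,45], "travel": [[0,0,1],[0,0,2],[0,0,2.5],[0,0,2.5]], "dr": [[0,0,0],[0,0,0],[0,0,0],[0,0,0]]}}

```text
clock: 23.7
position: [624.5, 7.6, 224.0]
ee_rot: [1.0, 0.021, -0.001, 0.0]
contact_force: [0.6, -0.5, -0.7]
gripper_width: 51.0
grasp_force: 63.0
```

```bash
python3 - <<'E'
from h import *
sense(4)
E
```

```text
along 126.65 push N 0.1 Fz -0.77 dialdiff 172.2 needle deg 162.0
t 23.9 p [624.6   7.6 224.2] F [-0.36 -0.05  0.07] w 51.4 g 63.0 tooly -87.64
```

>>> {"fn": "move_arm", "kwargs": {"fingers": [55,65,70,70,70,70,70,70], "travel": [[0,0,0.5],[0,0,0.5],[0,0,0.5],[0,0,0.5],[0,0,-10],[0,0,-30],[0,0,-50],[0,0,-50]], "dr": [[0,0,0],[0,0,0],[0,0,0],[0,0,0],[0,0,0],[0,0,0],[0,0,0],[0,0,0]]}}

```text
clock: 24.7
position: [625.7, 7.7, 278.3]
ee_rot: [1.0, 0.021, 0.003, -0.0]
contact_force: [1.4, 0.2, 0.2]
gripper_width: 69.7
grasp_force: 0.0
```

```bash
python3 - <<'E'
from h import *
st(); go(624.8,8,270,np.radians(92.4)); s=snap('side','s8',(195,130,274,230),6)
E
```

```text
t 24.7 p [625.7   7.7 278.3] F [1.45 0.19 0.18] w 69.7 g 0.0 tooly -87.59
travel [-1.0, -0.3, 8.3] dr [-0.0007, -0.0064, 0.0001] j6 1.34
```

>>> {"fn": "move_arm", "kwargs": {"fingers": [0,0,0,0,0,0,0,0,0], "travel": [[-1,-0.3,0],[-1,-0.3,0],[-1,-0.3,0],[-1,-0.3,0],[-1,-0.3,0],[-1,-0.3,20],[-1,-0.3,38],[-1,-0.3,42],[-1,-0.3,42]], "dr": [[0,-0.006,0],[0,-0.006,0],[0,-0.006,0],[0,-0.006,0],[0,-0.006,0],[0,-0.006,0],[0,-0.006,0],[0,-0.006,0],[0,-0.006,0]]}}

```text
clock: 25.65
position: [623.5, 7.8, 231.4]
ee_rot: [1.0, 0.021, -0.004, 0.0]
contact_force: [-0.2, 0.3, 0.8]
gripper_width: 0.1
grasp_force: 0.0
```

```bash
python3 - <<'E'
from h import *
sense(4)
E
```

```text
along 125.97 push N -0.49 Fz 0.58 dialdiff 169.6 needle deg 165.0
t 25.85 p [623.9   7.9 233.2] F [1.15 0.78 0.12] w 0.0 g 0.0 tooly -87.63
```

>>> {"fn": "move_arm", "kwargs": {"fingers": [0,0,0,0,0,0], "travel": [[0.5,0,1.5],[0.5,0,3],[0.5,0,4.5],[0.5,0,6],[0.5,0,7],[0.5,0,7]], "dr": [[0,0,0],[0,0,0],[0,0,0],[0,0,0],[0,0,0],[0,0,0]]}}

```text
clock: 26.45
position: [624.1, 8.0, 226.4]
ee_rot: [1.0, 0.021, -0.003, 0.0]
contact_force: [-2.8, 1.4, 5.1]
gripper_width: 0.1
grasp_force: 2.8
```

```bash
python3 - <<'E'
from h import *
sense(2)
E
```

```text
along 126.15 push N 1.59 Fz 5.59 dialdiff 169.0 needle deg 156.0
t 26.55 p [624.1   7.9 226.4] F [-1.26  0.84  5.59] w 0.1 g 2.7 tooly -87.61
```

>>> {"fn": "move_arm", "kwargs": {"fingers": [0,0,0,0,0,0], "travel": [[0,0,1],[0,0,2],[0,0,3],[0,0,4],[0,0,5],[0,0,6]], "dr": [[0,0,0],[0,0,0],[0,0,0],[0,0,0],[0,0,0],[0,0,0]]}}

```text
clock: 27.15
position: [624.1, 7.9, 220.6]
ee_rot: [1.0, 0.021, -0.003, 0.0]
contact_force: [-1.5, 0.4, 7.2]
gripper_width: 0.3
grasp_force: 3.4
```

```bash
python3 - <<'E'
from h import *
sense(2); go(624.6,8,218,np.radians(92.4))
E
```

```text
along 126.12 push N 2.61 Fz 6.49 dialdiff 171.6 needle deg 162.0
t 27.25 p [624.1   7.9 220.4] F [-2.37 -0.09  6.28] w -0.3 g 3.0 tooly -87.6
travel [0.5, -0.0, 2.4] dr [0.0002, 0.0062, -0.0001] j6 1.34
```

>>> {"fn": "move_arm", "kwargs": {"fingers": [0,0,0,0,0,0], "travel": [[0.3,0,1],[0.3,0,2],[0.3,0,3],[0.3,0,4],[0.3,0,5],[0.3,0,5]], "dr": [[0,0.006,0],[0,0.006,0],[0,0.006,0],[0,0.006,0],[0,0.006,0],[0,0.006,0]]}}

```text
clock: 27.85
position: [623.9, 8.0, 218.3]
ee_rot: [1.0, 0.021, -0.001, 0.001]
contact_force: [-8.9, 1.2, 19.9]
gripper_width: -0.3
grasp_force: 10.2
```

```bash
python3 - <<'E'
from h import *
sense(2); go(624.6,8,218,np.radians(92.4))
E
```

```text
along 125.92 push N 8.49 Fz 20.94 dialdiff 171.1 needle deg 156.0
t 27.95 p [623.9   7.9 218.3] F [-8.17  1.43 21.16] w -0.1 g 10.2 tooly -87.56
travel [0.7, -0.0, 0.3] dr [0.001, 0.0012, 0.0008] j6 1.34
```

>>> {"fn": "move_arm", "kwargs": {"fingers": [0,0,0,0], "travel": [[0,0,1],[0,0,1.5],[0,0,1.5],[0,0,1.5]], "dr": [[0,0,0],[0,0,0],[0,0,0],[0,0,0]]}}

```text
clock: 28.35
position: [623.9, 8.0, 218.2]
ee_rot: [1.0, 0.022, -0.0, 0.001]
contact_force: [-10.6, 1.5, 26.4]
gripper_width: -0.0
grasp_force: 13.4
```

>>> {"fn": "move_arm", "kwargs": {"fingers": [0,0,0,0,0,0,0,0], "travel": [[0,0,-2],[0,0,-8],[0,0,-40],[0,0,-90],[-50,0,-130],[-100,0,-150],[-150,0,-150],[-200,0,-150]], "dr": [[0,0,0],[0,0,0],[0,0,0],[0,0,0],[0,0,0],[0,0,0],[0,0,0],[0,0,0]]}}

```text
clock: 29.15
position: [439.2, 0.1, 363.2]
ee_rot: [1.0, 0.02, 0.001, -0.0]
contact_force: [-0.5, 1.0, 0.4]
gripper_width: -0.2
grasp_force: 0.0
```

```bash
python3 - <<'E'
from h import *
st()
t=snap('top','t9'); s=snap('side','s9')
f=lambda im,x,y,w,h,k:cv2.resize(im[y:y+h,x:x+w],None,fx=k,fy=k,interpolation=cv2.INTER_CUBIC)
W=np.zeros((600,800,3),np.uint8); W[:480,:320]=f(t,245,115,64,96,5); W[:600,325:799]=f(s,195,130,79,100,6)
cv2.imwrite('pics/fin.png',W)
E
```

```text
t 29.15 p [4.392e+02 1.000e-01 3.632e+02] F [-0.52  0.99  0.44] w -0.2 g 0.0 tooly -87.66
```

View pics/fin.png

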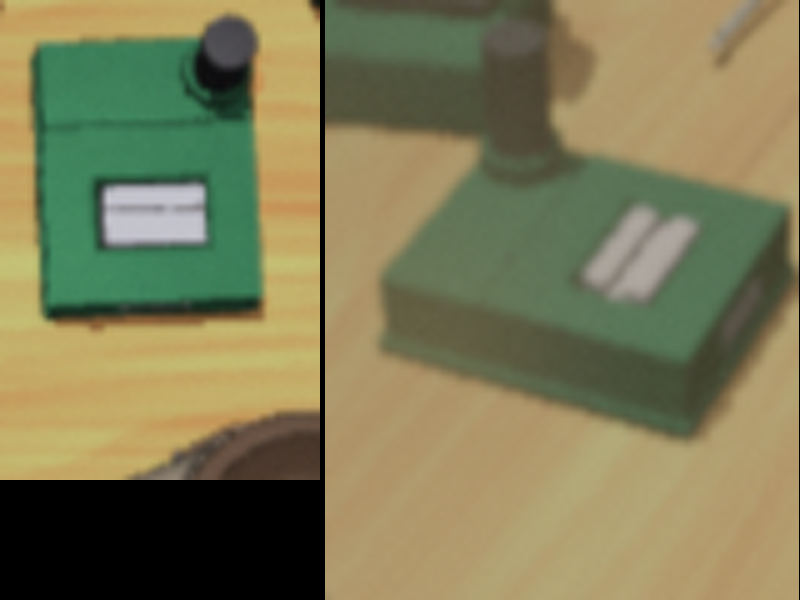

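The insert sits groove up and flush in the pocket (top px (276,158), side px (247,172)), and the robot is clear of everything.

>>> {"fn": "move_arm", "kwargs": {"fingers": [0,0,0], "travel": [[0,0,0],[0,0,0],[0,0,0]], "dr": [[0,0,0],[0,0,0],[0,0,0]]}}

```text
clock: 29.55
position: [441.9, 0.6, 362.3]
ee_rot: [1.0, 0.02, -0.001, 0.0]
contact_force: [0.4, 0.0, -1.0]
gripper_width: -0.0
grasp_force: 0.0
```

```bash
python3 -c "
from bench import arm
print(arm.job_done())"
```

```text
the job is handed in; nothing more can be done
None
```

I gauged the insert on one end and on one long side (about 6 mm of spindle travel each, by needle and force), pressed it home groove up and flush in the green base's pocket, and handed the job in at about 30 s.

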